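# Refit the glass guard on the photoreactor lamp

## Task

Refit the lamp's glass guard: set it upright in the bayonet ring on the lamp base, feel for the three gaps and let the lugs down through them, then turn it clockwise (seen from above) until the lugs drop into their locking notches, and let go. The guard is thin glass, so hold it lightly and never press or knock it hard against the lamp. Leave the small beaker standing where it is.

Things in the scene. Friction and masses are not known exactly. Their poses are not given: they have to be found in the camera images.
- guard: Glass lamp guard standing upright on the bench: a clear domed glass tube in an aluminium bayonet collar, 105 mm tall, 0.11 to 0.22 kg. Origin: centre of its underside, z up. Collar 55 mm diameter from 0 to 28 mm up, fluted 62 mm rim from 29 to 35 mm. The glass cracks if the squeeze (both pads added) passes 40 N or the push on the lamp 25 N; 8 N a pad holds it.
- guard_glass (a point): Where to hold the guard: on its axis, 66 mm above its underside, at the middle of the glass (48 mm diameter, straight from 36 to 92 mm above the underside, domed above that). Axes as the guard's.
- guard_lugs (a point): On the guard's axis at the height of the lugs' undersides, 6 mm above the guard's underside. Three lugs 120 degrees apart, one along this frame's +x, stand out to 34.5 mm from the axis; each is 8 mm wide and 5 mm high, bevelled below. Axes as the guard's.
- lamp_base: Round finned aluminium lamp base, 106 mm diameter, 30 mm high, fixed to the bench, switch box on its -x side. Origin: centre of its underside, z up. The guard's underside is 54 mm above this while its lugs rest on top of the bayonet ring, 38 mm with the lugs on the track floor, 34 mm when they have dropped into the notches.
- ring_top (a point): Centre of the top of the bayonet ring on the base, 60 mm above the bench (ring 30 mm high, 59 mm bore, 73 mm outside, rigid). Three gaps for the lugs, open at the top, 120 degrees apart, each 22 degrees (12.6 mm) wide and 16 mm deep. Axes as the base's, but the ring is clamped turned by up to 25 degrees either way (0: a gap along +x); the angle is not given: feel or look for it.
- ring_track (a point): On the ring's axis at the height of the gaps' floor, 44 mm above the bench. From each gap a track at this height, under a roof 8 mm above it, leads clockwise seen from above to a notch 4 mm deeper, whose middle is 40 degrees on from the gap's middle; the notch is 20 degrees wide and has a dead stop behind it. Axes as the base's.
- beaker: Small open glass beaker, 45 mm diameter, 60 mm tall, loose on the bench near the guard. Origin: centre of its underside, z up. Not part of the work: leave it standing.
Not all that is in view belongs to the job. Leave any red look-alike of the guard alone.

How it is judged:
By the outcome, as a careful person would: the job done as asked, in the order asked, and still so for the second after the job is handed in, with the robot touching nothing.
It also fails if it takes over 58 s, if anything falls off the work surface, if the arm or the gripper's body presses on something with over 40 N, if the wrist force passes 120 N, or if a joint passes its speed limit or range.

## Robot

A 7-joint arm with a two-finger parallel gripper is mounted at the origin on a cart in front of the work surface, level with it; the furniture and walls round the work are solid. World frame = base frame: x ahead of the robot, y to its left, z up, the work surface at z = 0. Lengths are in m, angles in rad, forces in N, time in s.
With the tool pointing down it reaches from about 0.4 to 0.85 m from the base axis. Payload 4.5 kg.
Tool frame: the origin (TCP) lies on the centre line of the jaws, within the pads' length; the fingertips stand 14 mm ahead of it and the grasp point (between the pads) lies 5 mm behind it; y points along the fingers, z is the direction in which the jaws open and shut, and the axes are right-handed (so a half turn about y gives the same grasp; the last joint's range is limited). The gripper opens to 88 mm and grips with 3 to 60 N. Pads are 18 mm wide; open, the fingers measure 123 mm over their backs; the gripper's body (75 mm by 187 mm) begins 45 mm behind the grasp point.
Start: joints at [-1.18, 0.689, -0.195, 1.565, 0.157, 0.902, -0.215], TCP at [0.218, 0.586, 0.253] pointing down, gripper open.
Joint ranges: [-3.01, 3.01], [-0.46, 2.08], [-1.47, 1.51], [0.13, 2.56], [-1, 4.14], [0.04, 2.09], [-2.66, 2.66]. Speed limits (rad/s): [2.57, 2.57, 3.14, 3.14, 3.14, 3.14, 3.14].

## Interface

Orientations are given as a unit quaternion [x, y, z, w].
In Python, from plant import get_state, imaging, job gives the robot as it stands.
- The arm moves only by the tool send_rows, never from a script. Its argument "motion" is a list that holds one entry, the list of rows, each a list of 7 numbers: the turn, a rotation vector about the tool's x, y, z scaled (see below), then the shift along the tool's x, y, z scaled (see below), then the gripper's target within -1 to 1 (shut at 1, half-way at 0, fully open at -1). In form: [[[rx, ry, rz, tx, ty, tz, gripper], ...]]. A call has exactly 5 rows; each row shifts and turns the commanded pose from where the row before left it, along the tool's axes as they then stand; what a row does not reach is not made up. The controller multiplies each number of a shift by 0.02 m and each number of a turn by 0.08 rad. A row lasts 1/12 s, in which the tool goes at most 41.7 mm and 7.16 degrees, less where a joint would pass 70% of its speed; a pose out of reach is approached as far as the arm can. A call with a number of a shift or a turn outside -1 to 1 is refused whole. A call with a gripper value outside its range is refused whole. The fingers move at their own pace and stop on an object; "force" is the grip in N (left out, the last holds). Time passes only in rows, so rows that do not move let the fingers close, or fill a call up. It gives the time, the measured TCP pose, the force and the opening at its end, in the units of the state.
- get_state(): the state, without advancing time (a new reading comes with each control period).
- imaging.snapshot(name): name is "scene" or "top"; returns a dict with "img" (480x640x3 uint8, red, green, blue), "camera_matrix" (3x3 intrinsics, pixels), "dist_coeffs" ([k1, k2, p1, p2, k3] as OpenCV has them; the pictures are not rectified), "R" (3x3) and "t" (3): a world point X has camera coordinates R X + t. Camera axes: x right, y down, z forward; pixel columns grow to the right and rows downward; lengths in m; the calibration is good to about 2 mm. A picture is of the moment at which its call begins. There is no depth.
- job.finish_job(): hands the job in, once; it reports no verdict.
The state is a dict: "clock": time; "q": joint angles; "qd": joint speeds; "joint_torque": joint torques, N m; "tool_pos": TCP position; "eef_rot": TCP orientation; "contact_force": force on the tool from outside, world axes, zero at the start; "moment": the same for the moment, N m; "opening": opening from 0.0 (shut) to 1.0 (fully open).
Only numpy, scipy, OpenCV 4.12 (cv2) and the standard library are available. Lean on these libraries where they do the work, as an engineer would, in place of code of your own. Each camera call takes 0.05 s, during which the arm holds its last target.

## Working session

There is one attempt and no reset: what is moved stays moved. The work goes in short steps, Python scripts to look and compute and a tool call to move; the robot and the scene stay as the last step left them, time stands still between calls to the robot, and variables do not carry over. Pictures are saved under pics/ and viewed, and the job is handed in when it is done.

Besides the shell and the picture viewer there is one more tool, called after "Call:" as name(argument=value, ...) on one line, values as JSON. send_rows: Moves the arm, as the interface text tells. Its arguments: {"type":"object","properties":{"motion":{"type":"array"},"force":{"type":"number"}},"required":["motion"]}

```bash
mkdir -p pics; ls; python3 - <<'E'
from plant import get_state, imaging, job
import cv2,pickle
print(get_state())
for n in("scene","top"):
    s=imaging.snapshot(n); pickle.dump(s,open(f"{n}0.pkl","wb"))
    cv2.imwrite(f"pics/{n}0.png",s["img"][:,:,::-1]); print(s["camera_matrix"],s["dist_coeffs"],s["R"],s["t"])
E
```

```text
pics
{'clock': 0.0, 'q': array([-1.18021792,  0.68999302, -0.19449877,  1.5663604 ,  0.15731655,
        0.90248894, -0.21511967]), 'qd': array([-4.34665170e-04,  1.83676768e-04,  9.50461172e-05,  5.96585620e-04,
       -1.03716508e-03,  6.93526287e-04, -6.97712857e-04]), 'joint_torque': array([ 1.47322221e-04, -5.27576101e+01, -1.26651641e+00, -1.53423876e+01,
       -5.25364035e-02,  6.31947740e-03,  1.59520223e-04]), 'tool_pos': array([0.21812761, 0.5850451 , 0.25189963]), 'eef_rot': array([ 0.69654304, -0.12551137,  0.12538761, -0.69523567]), 'contact_force': array([0.53361823, 0.13532606, 0.2622276 ]), 'moment': array([-0.00919796, -0.01509869, -0.01316425]), 'opening': 1.0013146292183974}
[[539.83026786   0.         311.76994248]
 [  0.         539.83026786 235.42635927]
 [  0.           0.           1.        ]] [-0.13750601  0.          0.          0.          0.        ] [[ 0.74079783 -0.67172708  0.00114545]
 [-0.4315714  -0.47725333 -0.76549029]
 [ 0.51474722  0.5665792  -0.64344643]] [-0.54398977  0.10398028  1.30551514]
[[497.5461694    0.         316.59776944]
 [  0.         497.5461694  236.31605652]
 [  0.           0.           1.        ]] [-0.10736406  0.          0.          0.          0.        ] [[-0.01922173 -0.99958091 -0.02164542]
 [-0.98906243  0.02217713 -0.14582074]
 [ 0.14623966  0.01860575 -0.98907421]] [-0.2867642   0.45509649  1.34127836]
```

View pics/scene0.png

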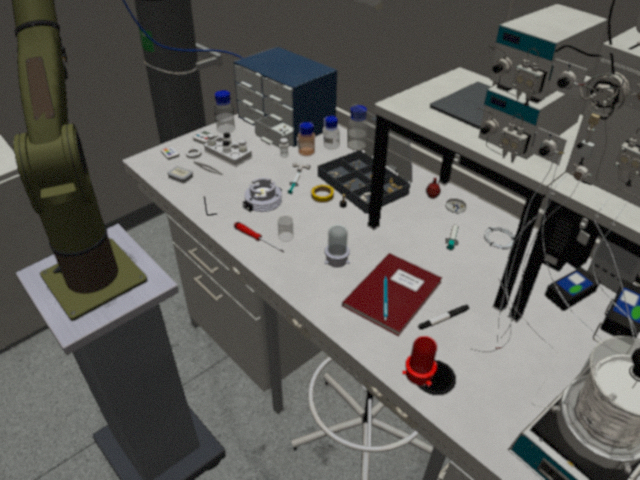

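View pics/top0.png

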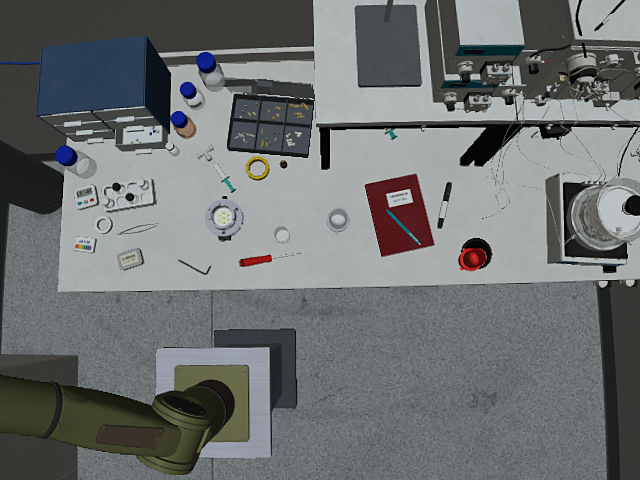

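The top view shows the lamp base at about (224,217), the beaker at (282,235), the guard at (338,220) and the red look-alike at (473,255). I'll enlarge those areas.

```bash
python3 - <<'E'
import cv2,pickle,numpy as np
t=pickle.load(open("top0.pkl","rb"))["img"][:,:,::-1]; s=pickle.load(open("scene0.pkl","rb"))["img"][:,:,::-1]
a=cv2.resize(t[190:250,194:264],None,fx=10,fy=10,interpolation=cv2.INTER_CUBIC)[:600]
cv2.imwrite("pics/base_top.png",a)
b=cv2.resize(t[190:250,310:370],None,fx=10,fy=10,interpolation=cv2.INTER_CUBIC)
cv2.imwrite("pics/guard_top.png",b)
c=cv2.resize(s[165:275,235:365],None,fx=5.4,fy=5.4,interpolation=cv2.INTER_CUBIC)
cv2.imwrite("pics/scene_c.png",c)
E
```

```text
(no output)
```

View pics/base_top.png

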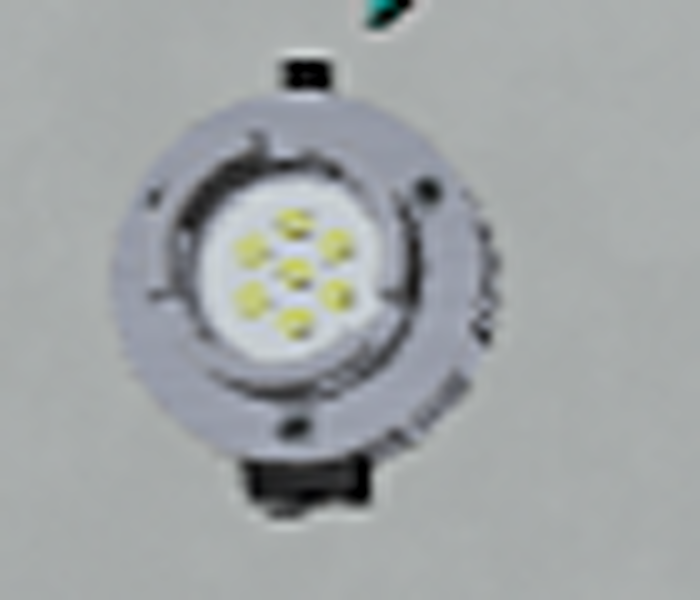

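View pics/guard_top.png

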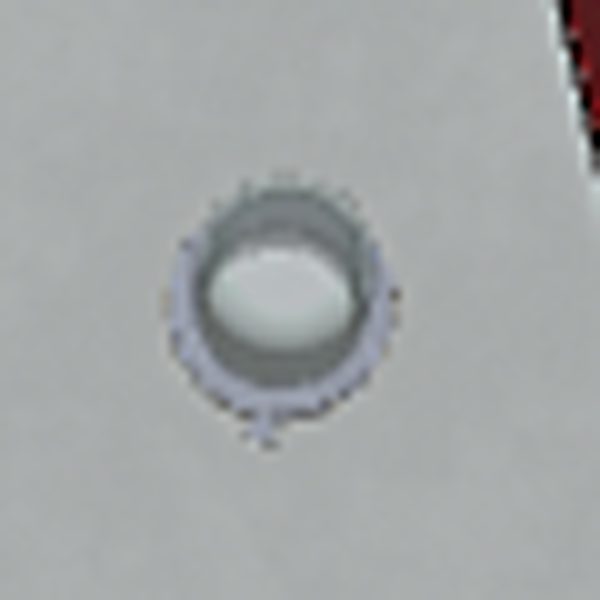

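View pics/scene_c.png

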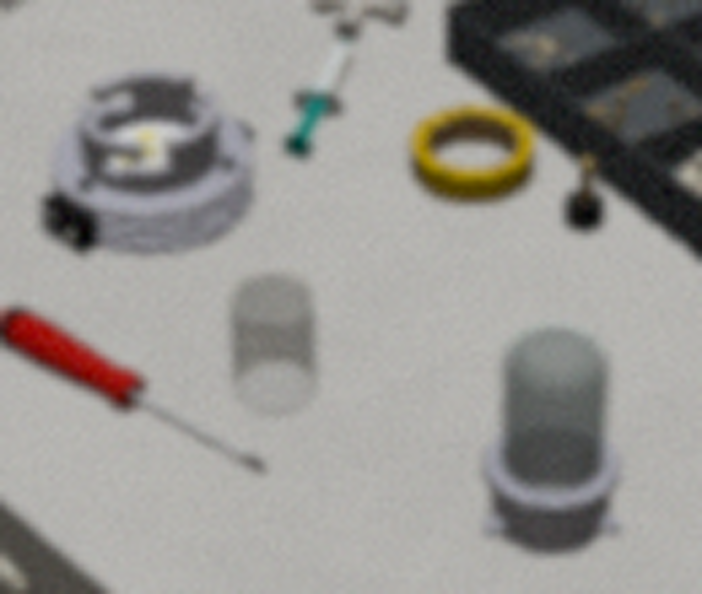

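The guard's lugs show at scene crop (492,527) and (612,527), and at top crop (263,435). The ring's edges and gaps are visible too. Next I'll fit poses by overlaying the model.

```bash
cat > h.py <<'E'
import cv2,pickle,numpy as np
from scipy.optimize import least_squares
S={n:pickle.load(open(f"{n}0.pkl","rb")) for n in("scene","top")}
def proj(n,X,S=S):
    s=S[n]; return cv2.projectPoints(np.asarray(X,float).reshape(-1,3),cv2.Rodrigues(s["R"])[0],s["t"],s["camera_matrix"],s["dist_coeffs"])[0][:,0]
def ray(n,px,z,S=S):
    s=S[n]; u=cv2.undistortPoints(np.array([[px]],float),s["camera_matrix"],s["dist_coeffs"])[0,0]
    d=s["R"].T@np.array([u[0],u[1],1]); o=-s["R"].T@s["t"]
    return o+d*(z-o[2])/d[2]
def circ(x,y,z,r,a0=0,a1=360,n=120):
    a=np.radians(np.linspace(a0,a1,n)); return np.c_[x+r*np.cos(a),y+r*np.sin(a),np.full(n,z)]
def full(c,off,f): return [(c[0]+.5)/f-.5+off[0],(c[1]+.5)/f-.5+off[1]]
E
python3 - <<'E'
from h import *
so=(235,165)
obs=[("scene",full((490,528),so,5.4),-1),("scene",full((614,528),so,5.4),1),("top",full((263,435),(310,190),10),0)]
for n,p,_ in obs: print(n,p,ray(n,p,.0085))
print("base disc top", ray("top",full((296,275),(194,190),10),.03))
print("ring top out", ray("top",full((296,272),(194,190),10),.06))
# scene ring top ellipse crop centre approx (153,118)
print("ring scene",ray("scene",full((152,115),so,5.4),.06))
print("guard rim top",ray("top",full((283,300),(310,190),10),.035))
print("guard rim scene",ray("scene",full((552,468),so,5.4),.035))
print("beaker bottom",ray("scene",full((274,385),so,5.4),0),ray("top",(282,235),.03))
E
```

```text
scene [325.3333333333333, 262.3703703703704] [ 0.46044755 -0.35208192  0.0085    ]
scene [348.2962962962963, 262.3703703703704] [ 0.50266554 -0.39034085  0.0085    ]
top [335.85, 233.05] [ 0.46028213 -0.34987844  0.0085    ]
base disc top [ 0.50935621 -0.03597286  0.03      ]
ring top out [ 0.50442201 -0.04228214  0.06      ]
ring scene [ 0.50681092 -0.04740389  0.06      ]
guard rim top [ 0.49375881 -0.35579476  0.035     ]
guard rim scene [ 0.48908017 -0.36226945  0.035     ]
beaker bottom [ 0.45884832 -0.19962139  0.        ] [ 0.45488532 -0.20062047  0.03      ]
```

```bash
python3 - <<'E'
from h import *
so=(235,165)
obs=[("scene",full((490,528),so,5.4),168),("scene",full((614,528),so,5.4),288),("top",full((263,435),(310,190),10),168)]
rims=[("top",full((283,300),(310,190),10)),("scene",full((552,468),so,5.4))]
def res(p):
    r=[]
    for n,px,a in obs:
        a=np.radians(a+p[2]); r+=list(proj(n,[p[0]+.0335*np.cos(a),p[1]+.0335*np.sin(a),.0085])[0]-px)
    for n,px in rims: r+=list(proj(n,[p[0],p[1],.035])[0]-px)
    return r
f=least_squares(res,[.492,-.358,0]);print(f.x,np.round(f.fun,2)); g=f.x
def up(n,x0,y0,w,h,f):return cv2.resize(S[n]["img"][y0:y0+h,x0:x0+w,::-1],None,fx=f,fy=f,interpolation=cv2.INTER_CUBIC)
def dr(im,n,X,off,f,c,closed=False):
    P=((proj(n,X)-off+.5)*f-.5); cv2.polylines(im,[np.int32(np.round(P*16))],closed,c,1,cv2.LINE_AA,4)
for n,x0,y0 in (("top",312,195),("scene",310,215)):
    F=10;im=up(n,x0,y0,50,55,F)
    for z,r in((0,.0275),(.029,.031),(.035,.031),(.036,.024),(.092,.024)): dr(im,n,circ(g[0],g[1],z,r),(x0,y0),F,(0,0,255))
    for k in range(3):
        a=np.radians(168+g[2]+120*k);u=np.array([np.cos(a),np.sin(a)]);v=np.array([-u[1],u[0]])
        for z in(.006,.011):
            L=[np.r_[g[:2]+u*q+v*w,z] for q,w in((.0275,.004),(.0345,.004),(.0345,-.004),(.0275,-.004))]
            dr(im,n,L,(x0,y0),F,(0,200,0))
    cv2.imwrite(f"pics/gfit_{n}.png",im)
b=np.array([.506,-.0445])
for n,x0,y0 in (("top",198,190),("scene",240,170)):
    F=12;im=up(n,x0,y0,50,50,F); raw=im.copy()
    for z,r in((0.03,.053),(.06,.0295),(.06,.0365),(.03,.0365)): dr(im,n,circ(b[0],b[1],z,r),(x0,y0),F,(0,0,255))
    cv2.imwrite(f"pics/bfit_{n}.png",im)
h=[cv2.imread(f"pics/gfit_{n}.png") for n in("top","scene")];cv2.imwrite("pics/gfit.png",cv2.resize(np.hstack(h),(800,440)))
h=[cv2.imread(f"pics/bfit_{n}.png") for n in("top","scene")];cv2.imwrite("pics/bfit.png",cv2.resize(np.hstack(h),(800,400)))
E
```

```text
[ 0.49275995 -0.35831783 -0.80734719] [-0.43 -0.18 -0.01 -0.    0.36  0.06  0.92  0.34 -0.05 -1.45]
```

View pics/gfit.png

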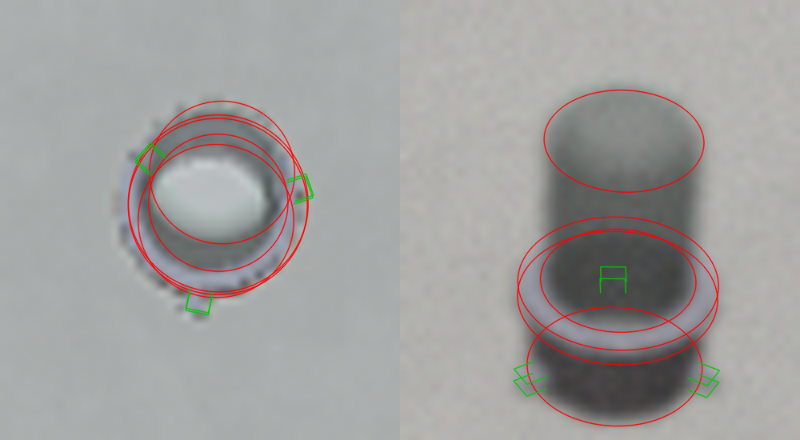

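View pics/bfit_top.png

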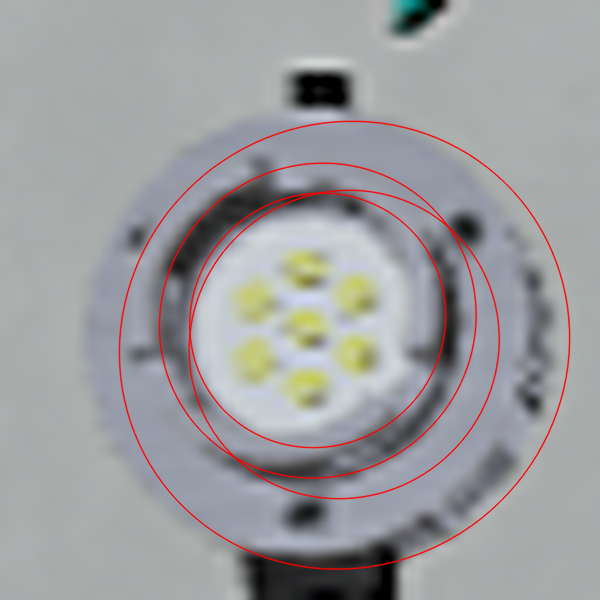

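View pics/bfit_scene.png

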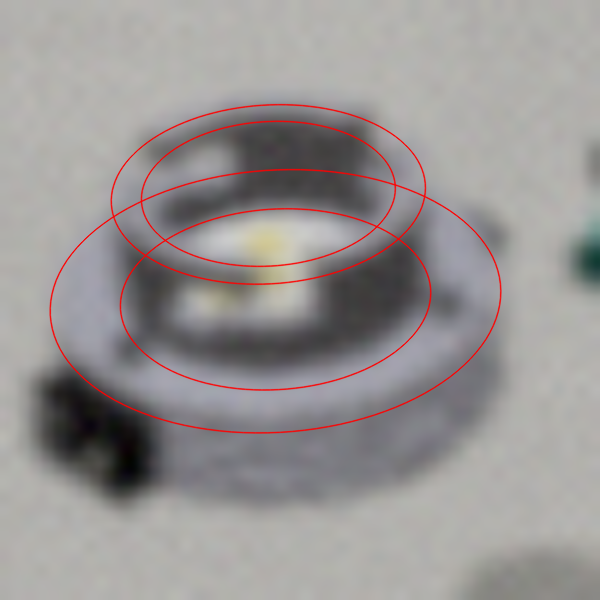

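```bash
python3 - <<'E'
from h import *
from scipy.ndimage import map_coordinates
def score(n,C,G):
    P=proj(n,C); return map_coordinates(G,[P[:,1],P[:,0]],order=1).mean()
def fit(n,shapes,c0,rng=.014):
    g=cv2.cvtColor(S[n]["img"],cv2.COLOR_RGB2GRAY).astype(float); g=cv2.GaussianBlur(g,(0,0),.7)
    G=np.hypot(cv2.Sobel(g,-1,1,0),cv2.Sobel(g,-1,0,1)); G=np.minimum(G,80)
    best=[]
    for x in np.arange(-rng,rng+1e-6,.001):
        for y in np.arange(-rng,rng+1e-6,.001):
            best.append((sum(score(n,circ(c0[0]+x,c0[1]+y,z,r,a0,a1),G) for z,r,a0,a1 in shapes),c0[0]+x,c0[1]+y))
    best.sort(reverse=True); return np.round(np.mean(best[:5],0),4)
b=(.508,-.04);g=(.492,-.358)
print("disc top",fit("top",[(.03,.053,0,360)],b))
print("disc scene top edge",fit("scene",[(.03,.053,0,360)],b))
print("disc scene bottom edge",fit("scene",[(.0,.053,150,300)],b))
print("ring top cam", fit("top",[(.06,.0295,0,360)],b),fit("top",[(.06,.0295,0,360),(.06,.0365,0,360),(.03,.053,0,360)],b))
print("ring scene", fit("scene",[(.06,.0365,0,360),(.06,.0295,0,360)],b))
print("guard top", fit("top",[(.035,.031,0,360)],g),fit("top",[(.035,.031,0,360),(.035,.024,0,360)],g))
print("guard scene", fit("scene",[(.035,.031,0,360),(.029,.031,130,320)],g),fit("scene",[(0,.0275,130,320),(.035,.031,0,360)],g))
E
```

```text
disc top [ 6.23539e+01  5.09400e-01 -3.58000e-02]
disc scene top edge [ 6.54874e+01  5.11400e-01 -4.12000e-02]
disc scene bottom edge [ 7.9966e+01  5.1120e-01 -3.5400e-02]
ring top cam [ 7.67505e+01  5.08400e-01 -3.82000e-02] [ 1.977979e+02  5.034000e-01 -4.220000e-02]
ring scene [ 1.511793e+02  5.070000e-01 -4.360000e-02]
guard top [65.6165  0.4906 -0.3548] [129.2057   0.49    -0.3548]
guard scene [136.4817   0.4924  -0.3582] [144.4967   0.49    -0.36  ]
```

```bash
python3 - <<'E'
from h import *
def up(n,x0,y0,w,h,f):return cv2.resize(S[n]["img"][y0:y0+h,x0:x0+w,::-1],None,fx=f,fy=f,interpolation=cv2.INTER_CUBIC)
def dr(im,n,X,off,f,c):
    P=((proj(n,X)-off+.5)*f-.5); cv2.polylines(im,[np.int32(np.round(P*16))],False,c,1,cv2.LINE_AA,4)
B={"top":(.509,-.0365),"scene":(.511,-.0405)}
def gap(b,th):
    out=[]
    for k in range(3):
        a=th+120*k
        loops=[]
        for r in(.0295,.0365):
            A=circ(*b,.06,r,a-11,a+11,12);D=circ(*b,.044,r,a+11,a-11,12);loops.append(np.vstack([A,D,A[:1]]))
        out+=loops
    return out
for n,x0,y0 in (("top",200,194),("scene",242,170)):
    F=9;w,h=44,44;rows=[]
    raw=up(n,x0,y0,w,h,F)
    for th in(None,-16,0,16):
        im=raw.copy()
        if th is not None:
            for z,r in((.06,.0295),(.06,.0365)): dr(im,n,circ(*B[n],z,r),(x0,y0),F,(0,0,255))
            for i,L in enumerate(gap(B[n],th)): dr(im,n,L,(x0,y0),F,(0,180,0) if i%2==0 else (255,120,0))
        rows.append(im)
    o=np.vstack([np.hstack(rows[:2]),np.hstack(rows[2:])]); o=cv2.resize(o,(600,600),interpolation=cv2.INTER_AREA)
    cv2.imwrite(f"pics/gap_{n}.png",o)
# polar unwrap
for n in B:
    a=np.arange(-180,180,.5);r=np.arange(.026,.041,.0002)
    A,R=np.meshgrid(np.radians(a),r); out=[]
    X=np.stack([B[n][0]+R*np.cos(A),B[n][1]+R*np.sin(A),0*A+.06],-1)
    P=proj(n,X).reshape(*A.shape,2).astype(np.float32)
    im=cv2.remap(S[n]["img"][:,:,::-1].copy(),P[...,0],P[...,1],cv2.INTER_CUBIC)
    im=cv2.resize(im,(720,220))
    for t in range(-180,180,20): cv2.putText(im,str(t),((t+180)*2,10),0,.35,(0,0,255),1);cv2.line(im,((t+180)*2,12),((t+180)*2,20),(0,0,255),1)
    cv2.imwrite(f"pics/pol_{n}.png",im)
cv2.imwrite("pics/pol.png",np.vstack([cv2.imread(f"pics/pol_{n}.png") for n in B]))
E
```

```text
(no output)
```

View pics/gap_top.png

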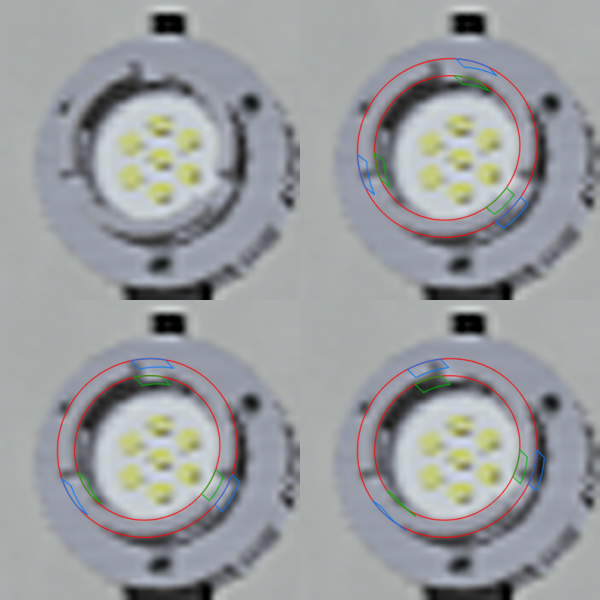

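View pics/gap_scene.png

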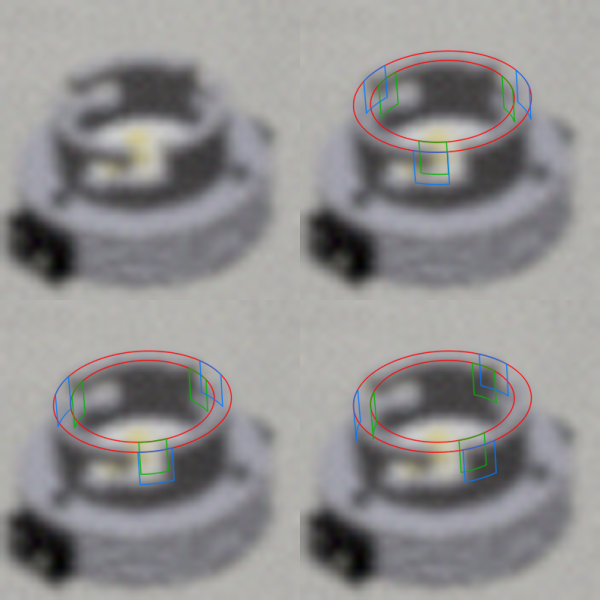

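View pics/pol.png

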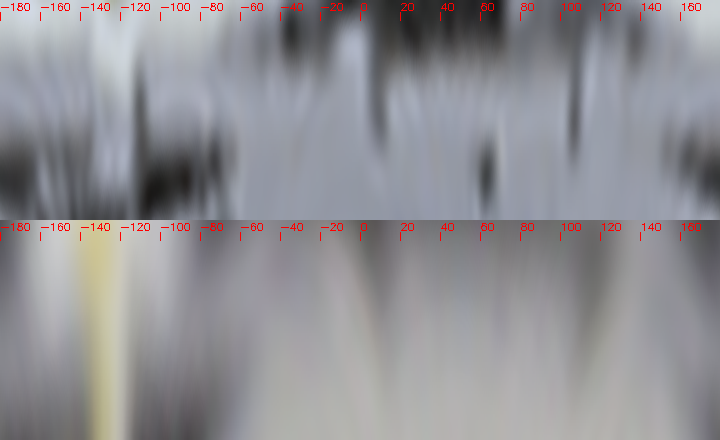

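The top polar view shows gap edges at about 7°, 107° and −112°, which puts the gaps at about −3° (mod 120). The scene view agrees. The lugs are at about 49° (mod 120). Now I'll work out the tool axes.

```bash
cat > st.py <<'E'
from plant import get_state
import numpy as np
from scipy.spatial.transform import Rotation as Ro
s=get_state(); R=Ro.from_quat(s["eef_rot"]).as_matrix()
np.set_printoptions(precision=4,suppress=True)
print(s["clock"],s["tool_pos"],s["q"],"F",s["contact_force"],"M",s["moment"],"op",s["opening"])
z=R[:,2]; print("zyaw %.2f tilt(y) %s"%(np.degrees(np.arctan2(z[1],z[0])),R[:,1]))
E
cat > go.py <<'E'
import sys
from st import *
# go.py x y z yaw n : rows needed (in units) to reach target in tool axes, vertical tool
x,y,z,yaw=map(float,sys.argv[1:5])
a=np.radians(yaw); zt=np.array([np.cos(a),np.sin(a),0]); yt=np.array([0,0,-1.]); T=np.c_[np.cross(yt,zt),yt,zt]
rv=Ro.from_matrix(R.T@T).as_rotvec()/.08
d=np.array([x,y,z])-s["tool_pos"]
print("turn units",rv,"\nshift units in target axes",T.T@d/.02,"in current axes",R.T@d/.02)
E
python3 go.py .491 -.357 .20 90
```

```text
0.1 [0.2182 0.5851 0.252 ] [-1.1802  0.6899 -0.1945  1.5662  0.1573  0.9025 -0.2151] F [-0.874   0.015   0.7598] M [ 0.03    0.0072 -0.0372] op 0.9991396585172339
zyaw 69.56 tilt(y) [-0.0005 -0.0016 -1.    ]
turn units [ 0.0209 -4.4594 -0.0023] 
shift units in target axes [ 13.6422   2.5995 -47.1054] in current axes [ 29.2337   2.6685 -39.3707]
```

Call:
send_rows(motion=[[[0, 0.86, 0, 0.9, 0, 0, -1], [0, 0.86, 0, 0.9, 0, 0, -1], [0, 0.86, 0, 0.9, 0, 0, -1], [0, 0.86, 0, 0.9, 0, 0, -1], [0, 0.86, 0, 0.9, 0, 0, -1]]])

```text
clock: 0.52
tool_pos: [0.2978, 0.5425, 0.2522]
eef_rot: [0.664, -0.244, 0.244, -0.663]
contact_force: [0.5, 0.4, 1.0]
opening: 1.0
```

Call:
send_rows(motion=[[[0, 0.86, 0, 0.9, 0, 0, -1], [0, 0.86, 0, 0.9, 0, 0, -1], [0, 0.86, 0, 0.9, 0, 0, -1], [0, 0.86, 0, 0.9, 0, 0, -1], [0, 0.86, 0, 0.9, 0, 0, -1]]])

```text
clock: 0.93
tool_pos: [0.3575, 0.4757, 0.2523]
eef_rot: [0.612, -0.354, 0.354, -0.612]
contact_force: [-0.9, 0.5, -0.8]
opening: 0.996
```

```bash
python3 go.py .491 -.357 .20 30
```

```text
0.9333 [0.3575 0.4757 0.2523] [-0.995   0.6454 -0.015   1.6651  0.0122  0.8318 -0.4928] F [-0.9042  0.4945 -0.7929] M [-0.0173  0.014   0.0026] op 0.9960298783453891
zyaw 29.93 tilt(y) [-0.0004 -0.0005 -1.    ]
turn units [ 0.0072 -0.0143  0.0037] 
shift units in target axes [ 39.393    2.6144 -15.0388] in current axes [ 39.4094   2.6347 -14.9922]
```

Call:
send_rows(motion=[[[0, 0, 0, 1, 0, -0.3, -1], [0, 0, 0, 1, 0, -0.3, -1], [0, 0, 0, 1, 0, -0.3, -1], [0, 0, 0, 1, 0, -0.3, -1], [0, 0, 0, 1, 0, -0.3, -1]]])

```text
clock: 1.35
tool_pos: [0.3812, 0.3738, 0.2524]
eef_rot: [0.613, -0.353, 0.353, -0.613]
contact_force: [0.4, 0.2, -0.3]
opening: 1.002
```

Call:
send_rows(motion=[[[0, 0, 0, 1, 0, -0.3, -1], [0, 0, 0, 1, 0, -0.3, -1], [0, 0, 0, 1, 0, -0.3, -1], [0, 0, 0, 1, 0, -0.3, -1], [0, 0, 0, 1, 0, -0.3, -1]]])

```text
clock: 1.77
tool_pos: [0.4055, 0.2723, 0.2525]
eef_rot: [0.613, -0.353, 0.353, -0.613]
contact_force: [0.4, 0.1, 0.3]
opening: 0.996
```

Call:
send_rows(motion=[[[0, 0, 0, 1, 0, -0.4, -1], [0, 0, 0, 1, 0, -0.4, -1], [0, 0, 0, 1, 0, -0.4, -1], [0, 0, 0, 1, 0, -0.4, -1], [0, 0, 0, 1, 0, -0.4, -1]]])

```text
clock: 2.18
tool_pos: [0.421, 0.1658, 0.2525]
eef_rot: [0.613, -0.353, 0.353, -0.613]
contact_force: [0.5, 0.2, -0.6]
opening: 0.996
```

Call:
send_rows(motion=[[[0, 0, 0, 1, 0, -0.4, -1], [0, 0, 0, 1, 0, -0.4, -1], [0, 0, 0, 1, 0, -0.4, -1], [0, 0, 0, 1, 0, -0.4, -1], [0, 0, 0, 1, 0, -0.4, -1]]])

```text
clock: 2.6
tool_pos: [0.4366, 0.0593, 0.2526]
eef_rot: [0.613, -0.353, 0.353, -0.613]
contact_force: [0.5, 0.2, -0.1]
opening: 1.004
```

Call:
send_rows(motion=[[[0, 0, 0, 1, 0, -0.4, -1], [0, 0, 0, 1, 0, -0.4, -1], [0, 0, 0, 1, 0, -0.4, -1], [0, 0, 0, 1, 0, -0.4, -1], [0, 0, 0, 1, 0, -0.4, -1]]])

```text
clock: 3.02
tool_pos: [0.4522, -0.0473, 0.2525]
eef_rot: [0.613, -0.353, 0.353, -0.613]
contact_force: [0.4, 0.4, 0.8]
opening: 1.001
```

Call:
send_rows(motion=[[[0, 0, 0, 1, 0, -0.4, -1], [0, 0, 0, 1, 0, -0.4, -1], [0, 0, 0, 1, 0, -0.4, -1], [0, 0, 0, 1, 0, -0.4, -1], [0, 0, 0, 1, 0, -0.4, -1]]])

```text
clock: 3.43
tool_pos: [0.4678, -0.1538, 0.2525]
eef_rot: [0.613, -0.353, 0.353, -0.613]
contact_force: [0.0, 0.1, -0.5]
opening: 1.002
```

Call:
send_rows(motion=[[[0, 0, 0, 1, 0, -0.4, -1], [0, 0, 0, 1, 0, -0.4, -1], [0, 0, 0, 1, 0, -0.4, -1], [0, 0, 0, 1, 0, -0.4, -1], [0, 0, 0, 1, 0, -0.4, -1]]])

```text
clock: 3.85
tool_pos: [0.4834, -0.2603, 0.2524]
eef_rot: [-0.613, 0.353, -0.353, 0.613]
contact_force: [-0.3, 0.3, 0.1]
opening: 1.001
```

```bash
python3 go.py .491 -.357 .20 30
```

```text
3.85 [ 0.4834 -0.2603  0.2524] [ 0.4808  0.5872 -0.1153  1.7992  0.0922  0.7614  0.8438] F [-0.3069  0.2668  0.1149] M [-0.0341 -0.0316  0.0475] op 1.0007461654375622
zyaw 30.14 tilt(y) [-0.0008  0.0005 -1.    ]
turn units [ 0.0051  0.0297 -0.0103] 
shift units in target axes [ 4.3774  2.618  -2.0872] in current axes [ 4.3746  2.6152 -2.0965]
```

Call:
send_rows(motion=[[[0, 0, 0, 0.88, 0.6, -0.42, -1], [0, 0, 0, 0.88, 0.6, -0.42, -1], [0, 0, 0, 0.88, 0.6, -0.42, -1], [0, 0, 0, 0.87, 0.6, -0.42, -1], [0, 0, 0, 0.87, 0.6, -0.42, -1]]])

```text
clock: 4.27
tool_pos: [0.491, -0.357, 0.1917]
eef_rot: [-0.613, 0.353, -0.352, 0.613]
contact_force: [-0.4, -0.1, -0.2]
opening: 0.999
```

Call:
send_rows(motion=[[[0, 0, 0, 0, 0, 0, -1], [0, 0, 0, 0, 0, 0, -1], [0, 0, 0, 0, 0, 0, -1], [0, 0, 0, 0, 0, 0, -1], [0, 0, 0, 0, 0, 0, -1]]])

```text
clock: 4.68
tool_pos: [0.4919, -0.3549, 0.1934]
eef_rot: [-0.613, 0.352, -0.353, 0.613]
contact_force: [-0.1, -0.3, 0.4]
opening: 1.001
```

```bash
python3 go.py .491 -.357 .061 30; python3 - <<'E'
from plant import imaging,get_state
import cv2,pickle,numpy as np
import h
p=get_state()["tool_pos"];print(p)
o=[]
for n,x0,y0 in(("top",290,170),("scene",280,150)):
    s=imaging.snapshot(n); pickle.dump(s,open(f"{n}1.pkl","wb"))
    f=5;w,hh=80,120
    im=cv2.resize(s["img"][y0:y0+hh,x0:x0+w,::-1],None,fx=f,fy=f,interpolation=cv2.INTER_CUBIC)
    for dz in(0,-.014): 
        q=(h.proj(n,[p[0],p[1],p[2]+dz])[0]-(x0,y0)+.5)*f-.5
        cv2.circle(im,tuple(np.int32(q)),3,(0,0,255),-1)
    for sg in(1,-1):
        q=(h.proj(n,[p[0]+sg*.044*np.cos(np.radians(30)),p[1]+sg*.044*.5,p[2]-.014])[0]-(x0,y0)+.5)*f-.5
        cv2.circle(im,tuple(np.int32(q)),3,(0,255,0),-1)
    o.append(im)
cv2.imwrite("pics/above.png",np.hstack(o))
E
```

```text
4.6833 [ 0.4919 -0.3549  0.1934] [ 0.6155  0.7351 -0.1165  1.6845  0.1163  0.728   0.9698] F [-0.1238 -0.289   0.4266] M [0.0035 0.0284 0.0343] op 1.0011976820276463
zyaw 30.24 tilt(y) [ 0.001   0.0003 -1.    ]
turn units [-0.0129  0.0528  0.0031] 
shift units in target axes [ 0.0657  6.6216 -0.0925] in current axes [ 0.0637  6.6215 -0.0996]
[ 0.4919444  -0.35493726  0.19343154]
```

View pics/above.png

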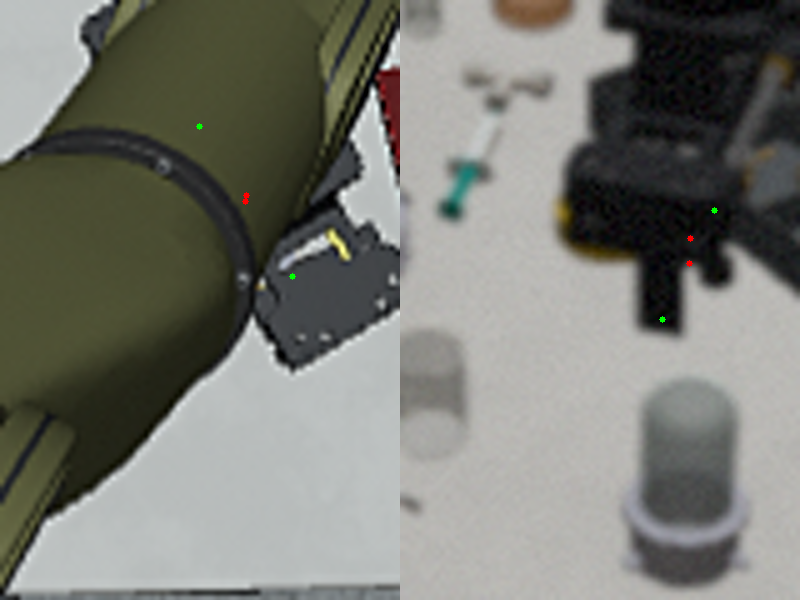

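Call:
send_rows(motion=[[[0, 0.05, 0, 0.03, 0.8, -0.05, -1], [0, 0, 0, 0.03, 0.8, -0.05, -1], [0, 0, 0, 0, 0.8, 0, -1], [0, 0, 0, 0, 0.8, 0, -1], [0, 0, 0, 0, 0.8, 0, -1]]])

```text
clock: 5.2
tool_pos: [0.4905, -0.3579, 0.1124]
eef_rot: [-0.612, 0.354, -0.354, 0.612]
contact_force: [0.2, -0.5, 0.4]
opening: 1.001
```

Call:
send_rows(motion=[[[0, 0, 0, 0, 0.7, 0, -1], [0, 0, 0, 0, 0.7, 0, -1], [0, 0, 0, 0, 0.6, 0, -1], [0, 0, 0, 0, 0.4, 0, -1], [0, 0, 0, 0, 0.2, 0, -1]]])

```text
clock: 5.62
tool_pos: [0.4899, -0.3578, 0.0597]
eef_rot: [-0.612, 0.354, -0.353, 0.612]
contact_force: [-0.2, 0.2, -1.1]
opening: 0.993
```

```bash
python3 go.py .491 -.357 .061 30
```

```text
5.6167 [ 0.4899 -0.3578  0.0597] [ 0.6016  0.9345 -0.0835  1.7475  0.1491  0.4669  0.9409] F [-0.2161  0.1826 -1.1001] M [-0.0259  0.0384 -0.0216] op 0.9928090185663525
zyaw 29.93 tilt(y) [-0.001   0.0008 -1.    ]
turn units [ 0.0056 -0.0146 -0.0144] 
shift units in target axes [-0.0061 -0.063   0.0648] in current axes [-0.0063 -0.0631  0.0648]
```

Call:
send_rows(motion=[[[0, 0, 0, 0, 0, 0, -0.5], [0, 0, 0, 0, 0, 0, -0.3], [0, 0, 0, 0, 0, 0, -0.15], [0, 0, 0, 0, 0, 0, -0.1], [0, 0, 0, 0, 0, 0, -0.05]]], force=5)

```text
clock: 6.03
tool_pos: [0.4905, -0.3585, 0.0613]
eef_rot: [0.612, -0.354, 0.354, -0.612]
contact_force: [-1.2, 0.8, -0.3]
opening: 0.647
```

Call:
send_rows(motion=[[[0, 0, 0, 0, 0, 0, 0], [0, 0, 0, 0, 0, 0, 0.1], [0, 0, 0, 0, 0, 0, 0.2], [0, 0, 0, 0, 0, 0, 0.3], [0, 0, 0, 0, 0, 0, 0.3]]], force=5)

```text
clock: 6.45
tool_pos: [0.4909, -0.3582, 0.0611]
eef_rot: [-0.612, 0.353, -0.354, 0.612]
contact_force: [2.0, 1.6, 4.2]
opening: 0.54
```

```bash
python3 st.py
```

```text
6.45 [ 0.4909 -0.3582  0.0611] [ 0.6019  0.9326 -0.084   1.7465  0.1489  0.4674  0.9411] F [2.0275 1.6047 4.2091] M [ 0.0479 -0.2181  0.0062] op 0.5398155300906874
zyaw 29.93 tilt(y) [ 0.0014 -0.0002 -1.    ]
```

Call:
send_rows(motion=[[[0, 0, 0, 0, 0, 0, 0.3], [0, 0, 0, 0, 0, 0, 0.3], [0, 0, 0, 0, -0.1, 0, 0.3], [0, 0, 0, 0, -0.3, 0, 0.3], [0, 0, 0, 0, -0.5, 0, 0.3]]], force=13)

```text
clock: 6.87
tool_pos: [0.4883, -0.3578, 0.0778]
eef_rot: [0.612, -0.356, 0.353, -0.612]
contact_force: [0.1, 0.6, -1.7]
opening: 0.542
```

Call:
send_rows(motion=[[[0, 0, 0, 0, -0.7, 0, 0.3], [0, 0, 0, 0, -0.7, 0, 0.3], [0, 0, 0, 0, -0.7, 0, 0.3], [0, 0, 0, 0, -0.7, 0, 0.3], [0, 0, 0, 0, -0.7, 0, 0.3]]])

```text
clock: 7.28
tool_pos: [0.4894, -0.3583, 0.1498]
eef_rot: [0.612, -0.354, 0.354, -0.612]
contact_force: [-0.5, 0.2, -1.1]
opening: 0.541
```

```bash
python3 go.py .51 -.038 .19 -22;  cat > look.py <<'E'
import sys
from plant import imaging,get_state
import cv2,pickle,numpy as np
import h
tag,n,x0,y0,w,hh,f=sys.argv[1],sys.argv[2],*map(int,sys.argv[3:8])
s=imaging.snapshot(n); pickle.dump(s,open(f"{n}_{tag}.pkl","wb"))
im=cv2.resize(s["img"][y0:y0+hh,x0:x0+w,::-1],None,fx=f,fy=f,interpolation=cv2.INTER_CUBIC)
cv2.imwrite(f"pics/{n}_{tag}.png",im)
E
python3 look.py lift scene 280 130 100 100 6
```

```text
7.2833 [ 0.4894 -0.3583  0.1498] [ 0.6157  0.7962 -0.1062  1.7145  0.1282  0.6386  0.9597] F [-0.5361  0.2113 -1.1316] M [-0.0204  0.0181  0.0268] op 0.5406798628665892
zyaw 29.88 tilt(y) [-0.001   0.0001 -1.    ]
turn units [ 0.0129 11.3195 -0.002 ] 
shift units in target axes [-15.2367  -2.0093  -5.0454] in current axes [-13.3755  -2.0089   8.8719]
```

View pics/scene_lift.png

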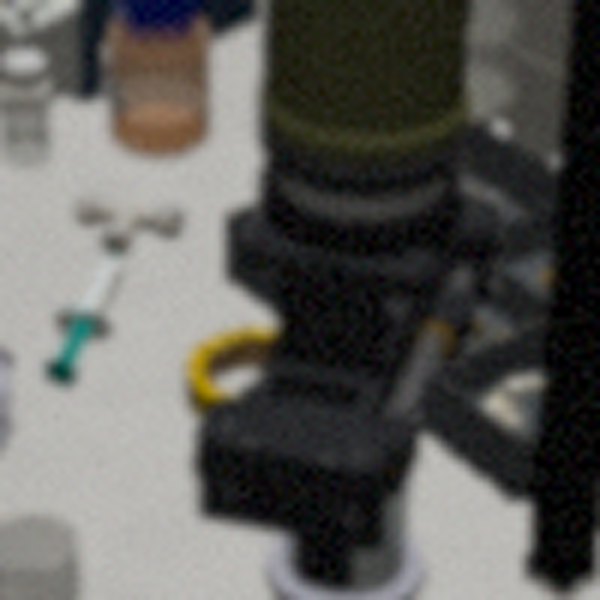

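Call:
send_rows(motion=[[[0, 0, 0, -0.3, -0.5, 0.2, 0.3], [0, 0, 0, -0.7, -0.5, 0.46, 0.3], [0, 0, 0, -0.84, -0.5, 0.55, 0.3], [0, 0, 0, -0.84, -0.5, 0.55, 0.3], [0, 0, 0, -0.84, -0.5, 0.55, 0.3]]])

```text
clock: 7.75
tool_pos: [0.4944, -0.2725, 0.1989]
eef_rot: [-0.612, 0.355, -0.353, 0.612]
contact_force: [0.7, 1.1, -1.6]
opening: 0.54
```

Call:
send_rows(motion=[[[0, 0, 0, -0.84, 0, 0.56, 0.3], [0, 0, 0, -0.84, 0, 0.56, 0.3], [0, 0, 0, -0.84, 0, 0.56, 0.3], [0, 0, 0, -0.84, 0, 0.56, 0.3], [0, 0, 0, -0.84, 0, 0.56, 0.3]]])

```text
clock: 8.17
tool_pos: [0.501, -0.1718, 0.1986]
eef_rot: [0.612, -0.355, 0.353, -0.612]
contact_force: [0.1, 0.2, -1.4]
opening: 0.54
```

Call:
send_rows(motion=[[[0, 0, 0, -0.84, 0, 0.56, 0.3], [0, 0, 0, -0.84, 0, 0.56, 0.3], [0, 0, 0, -0.84, 0, 0.56, 0.3], [0, 0, 0, -0.84, 0, 0.56, 0.3], [0, 0, 0, -0.84, 0, 0.56, 0.3]]])

```text
clock: 8.58
tool_pos: [0.5076, -0.0713, 0.1986]
eef_rot: [0.612, -0.354, 0.353, -0.612]
contact_force: [1.3, 0.5, -1.9]
opening: 0.543
```

Call:
send_rows(motion=[[[0, 0.7, 0, -0.7, 0, 0.5, 0.3], [0, 0.76, 0, -0.5, 0, 0.3, 0.3], [0, 0.76, 0, 0, 0, 0, 0.3], [0, 0.76, 0, 0, 0, 0, 0.3], [0, 0.76, 0, 0, 0, 0, 0.3]]])

```text
clock: 9.0
tool_pos: [0.5101, -0.043, 0.1986]
eef_rot: [0.552, -0.442, 0.441, -0.552]
contact_force: [-0.1, 0.2, -0.4]
opening: 0.543
```

Call:
send_rows(motion=[[[0, 0.76, 0, 0, 0, 0, 0.3], [0, 0.76, 0, 0, 0, 0, 0.3], [0, 0.76, 0, 0, 0, 0, 0.3], [0, 0.76, 0, 0, 0, 0, 0.3], [0, 0.76, 0, 0, 0, 0, 0.3]]])

```text
clock: 9.42
tool_pos: [0.5101, -0.0434, 0.1986]
eef_rot: [-0.479, 0.521, -0.52, 0.478]
contact_force: [0.6, -0.7, -1.7]
opening: 0.54
```

Call:
send_rows(motion=[[[0, 0.76, 0, 0, 0, 0, 0.3], [0, 0.76, 0, 0, 0, 0, 0.3], [0, 0.76, 0, 0, 0, 0, 0.3], [0, 0.76, 0, 0, 0, 0, 0.3], [0, 0.7, 0, 0, 0, 0, 0.3]]])

```text
clock: 9.83
tool_pos: [0.5101, -0.0433, 0.1986]
eef_rot: [-0.396, 0.587, -0.586, 0.395]
contact_force: [0.1, 0.1, -1.1]
opening: 0.543
```

```bash
python3 go.py .51 -.038 .135 -22; python3 look.py over scene 200 90 130 130 4;python3 look.py over top 180 160 100 100 6
```

```text
9.8333 [ 0.5101 -0.0433  0.1986] [-0.1376  0.637   0.215   1.9713 -0.2426  0.5591 -0.14  ] F [ 0.0734  0.145  -1.1211] M [-0.0202  0.0169 -0.0122] op 0.5434019361666822
zyaw -21.95 tilt(y) [-0.0015  0.0006 -1.    ]
turn units [0.0202 0.0112 0.0001] 
shift units in target axes [-0.2444  3.1782 -0.1042] in current axes [-0.2446  3.1784 -0.0988]
```

View pics/scene_over.png

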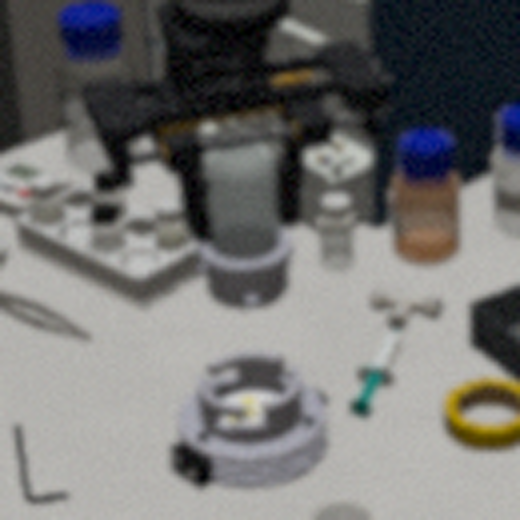

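View pics/top_over.png

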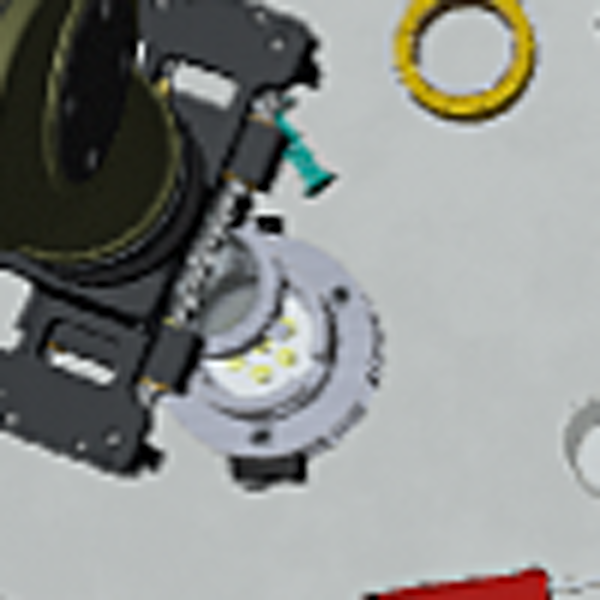

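```bash
cat > fit.py <<'E'
from h import *
from scipy.ndimage import map_coordinates
def grad(s):
    g=cv2.cvtColor(s["img"],cv2.COLOR_RGB2GRAY).astype(float); g=cv2.GaussianBlur(g,(0,0),.7)
    return np.minimum(np.hypot(cv2.Sobel(g,-1,1,0),cv2.Sobel(g,-1,0,1)),80)
def fit(n,s,shapes,c0,rng=.01,step=.0005,ret=False):
    G=grad(s); best=[]
    for x in np.arange(-rng,rng+1e-6,step):
        for y in np.arange(-rng,rng+1e-6,step):
            v=0
            for z,r,a0,a1 in shapes:
                P=proj(n,circ(c0[0]+x,c0[1]+y,z,r,a0,a1,90)); v+=map_coordinates(G,[P[:,1],P[:,0]],order=1).mean()
            best.append((v,c0[0]+x,c0[1]+y))
    best.sort(reverse=True); return np.round(np.mean(best[:8],0),4)
E
python3 - <<'E'
from fit import *
s=pickle.load(open("scene_over.pkl","rb"))
u=.1376
for sh in ([(u+.035,.031,0,360)],[(u+.029,.031,130,320),(u+.035,.031,0,360)],[(u,.0275,130,320),(u+.029,.031,130,320)]):
    print(fit("scene",s,sh,(.51,-.043)))
s0=s
print("base",fit("scene",s0,[(.0,.053,150,300)],(.51,-.04)),fit("scene",s0,[(.03,.053,0,360)],(.51,-.04)),fit("scene",s0,[(.06,.0365,0,360),(.06,.0295,0,360)],(.51,-.04)))
print("base all",fit("scene",s0,[(0,.053,150,300),(.03,.053,0,360),(.06,.0365,0,360),(.06,.0295,0,360)],(.51,-.04)))
# overlay
x0,y0,F=235,140,8
im=cv2.resize(s["img"][y0:y0+75,x0:x0+60,::-1],None,fx=F,fy=F,interpolation=cv2.INTER_CUBIC); raw=im.copy()
def dr(X,c):
    P=((proj("scene",X)-(x0,y0)+.5)*F-.5); cv2.polylines(im,[np.int32(np.round(P*16))],False,c,1,cv2.LINE_AA,4)
c=(.5101,-.0433)
for z,r in((u,.0275),(u+.029,.031),(u+.035,.031)): dr(circ(*c,z,r),(0,0,255))
for lz in(.006,.011):
  for k in range(3): dr(circ(*c,u+lz,.0345,-3+120*k-6.6,-3+120*k+6.6,10),(0,180,0))
b=(.511,-.0405)
for z,r in((0,.053),(.03,.053),(.06,.0295),(.06,.0365)): dr(circ(*b,z,r),(0,0,255))
for k in range(3):
  for r in(.0295,.0365):
    for z in(.06,.044): dr(circ(*b,z,r,-3+120*k-11,-3+120*k+11,10),(0,180,0))
cv2.imwrite("pics/ov1.png",cv2.resize(np.hstack([raw,im]),(800,500)))
E
```

```text
[ 7.22259e+01  5.04300e-01 -5.04000e-02]
[ 1.433938e+02  5.098000e-01 -4.550000e-02]
[ 1.584397e+02  5.123000e-01 -4.170000e-02]
base [ 7.99897e+01  5.10700e-01 -3.58000e-02] [ 6.62742e+01  5.10900e-01 -4.14000e-02] [ 1.520851e+02  5.046000e-01 -4.690000e-02]
base all [ 2.949743e+02  5.101000e-01 -3.960000e-02]
```

View pics/ov1.png

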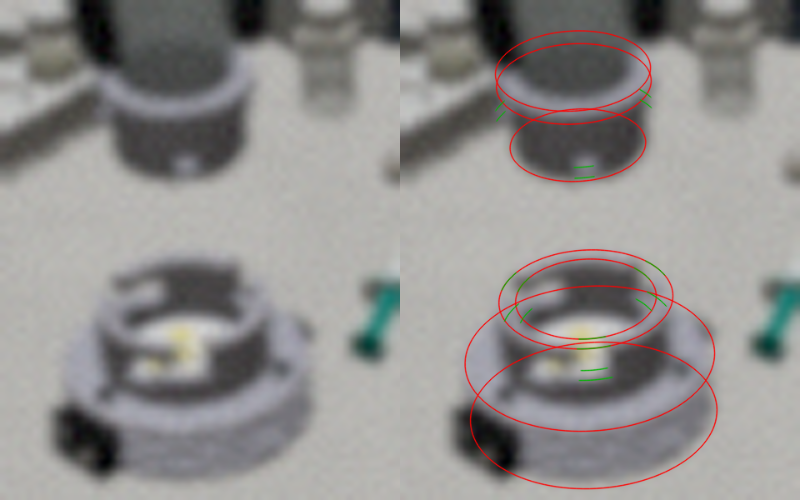

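```bash
python3 go.py .51 -.0395 .133 -22
```

```text
9.9333 [ 0.5102 -0.0434  0.1986] [-0.1376  0.6371  0.2148  1.9712 -0.2417  0.559  -0.138 ] F [-0.5068  0.5141 -1.4695] M [-0.0495  0.105  -0.0073] op 0.537254480432778
zyaw -21.78 tilt(y) [-0.0014  0.0002 -1.    ]
turn units [0.0175 0.047  0.004 ] 
shift units in target axes [-0.1754  3.2776 -0.0813] in current axes [-0.1767  3.2777 -0.0761]
```

Call:
send_rows(motion=[[[0, 0, 0, -0.09, 0.5, -0.04, 0.3], [0, 0, 0, -0.09, 0.8, -0.04, 0.3], [0, 0, 0, 0, 0.8, 0, 0.3], [0, 0, 0, 0, 0.7, 0, 0.3], [0, 0, 0, 0, 0.48, 0, 0.3]]])

```text
clock: 10.35
tool_pos: [0.51, -0.0395, 0.132]
eef_rot: [-0.397, 0.586, -0.585, 0.397]
contact_force: [-0.0, 0.3, -0.5]
opening: 0.54
```

Call:
send_rows(motion=[[[0, 0, 0, 0, 0, 0, 0.3], [0, 0, 0, 0, 0, 0, 0.3], [0, 0, 0, 0, 0, 0, 0.3], [0, 0, 0, 0, 0, 0, 0.3], [0, 0, 0, 0, 0, 0, 0.3]]])

```text
clock: 10.77
tool_pos: [0.5113, -0.04, 0.1338]
eef_rot: [0.396, -0.585, 0.586, -0.397]
contact_force: [0.7, 0.3, -0.5]
opening: 0.545
```

```bash
python3 go.py .51 -.0395 .133 -22;python3 look.py low scene 230 140 70 75 8;python3 look.py low top 194 180 70 60 8
```

```text
10.7667 [ 0.5113 -0.04    0.1338] [-0.1069  0.7456  0.1571  2.0174 -0.2781  0.3971 -0.114 ] F [ 0.685   0.3173 -0.5251] M [-0.0673  0.0931  0.0246] op 0.5449365552017363
zyaw -21.78 tilt(y) [ 0.0014  0.     -1.    ]
turn units [-0.0162  0.0469 -0.0072] 
shift units in target axes [-0.0004  0.0408 -0.0695] in current axes [-0.0006  0.0408 -0.0695]
```

View pics/scene_low.png

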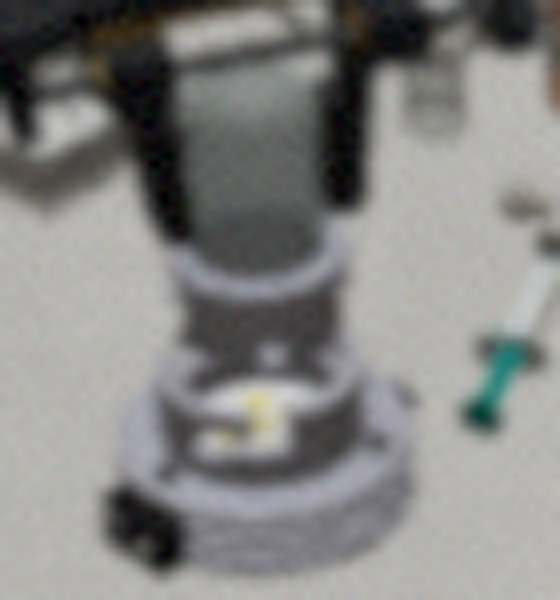

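View pics/top_low.png

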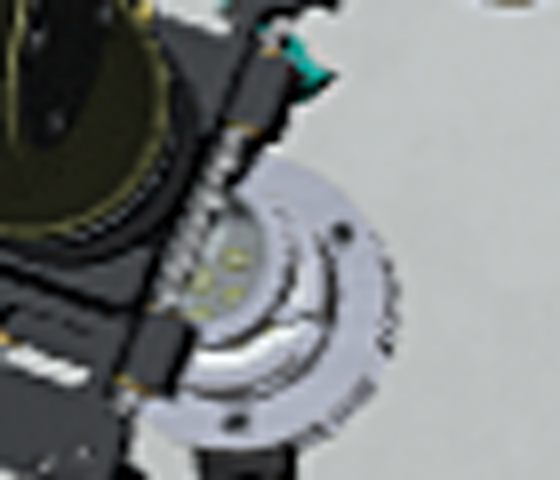

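Call:
send_rows(motion=[[[0, 0, 0, 0, 0.1, -0.05, 0.3], [0, 0, 0, 0, 0.1, 0, 0.3], [0, 0, 0, 0, 0.1, 0, 0.3], [0, 0, 0, 0, 0.1, 0, 0.3], [0, 0, 0, 0, 0.05, 0, 0.3]]])

```text
clock: 11.28
tool_pos: [0.5098, -0.0396, 0.1237]
eef_rot: [-0.397, 0.586, -0.585, 0.396]
contact_force: [-0.2, 0.2, -1.1]
opening: 0.544
```

Call:
send_rows(motion=[[[0, 0, 0, 0, 0.05, 0, 0.3], [0, 0, 0, 0, 0.04, 0, 0.3], [0, 0, 0, 0, 0.04, 0, 0.3], [0, 0, 0, 0, 0.04, 0, 0.3], [0, 0, 0, 0, 0.03, 0, 0.3]]])

```text
clock: 11.7
tool_pos: [0.5099, -0.0397, 0.12]
eef_rot: [-0.396, 0.586, -0.586, 0.396]
contact_force: [0.4, -0.4, -0.8]
opening: 0.539
```

```bash
python3 go.py .51 -.0395 .119 -22
```

```text
11.7 [ 0.5099 -0.0397  0.12  ] [-0.0995  0.7693  0.1439  2.027  -0.2843  0.3638 -0.1096] F [ 0.3999 -0.3786 -0.7916] M [-0.0324  0.0778 -0.0012] op 0.5394588648131098
zyaw -21.80 tilt(y) [ 0.0001  0.0001 -1.    ]
turn units [-0.0005  0.0444 -0.001 ] 
shift units in target axes [-0.0085  0.0518  0.0004] in current axes [-0.0085  0.0518  0.0004]
```

Call:
send_rows(motion=[[[0, 0, 0, 0, 0.04, 0, 0.3], [0, 0, 0, 0, 0.04, 0, 0.3], [0, 0, 0, 0, 0.04, 0, 0.3], [0, 0, 0, 0, 0.03, 0, 0.3], [0, 0, 0, 0, 0, 0, 0.3]]])

```text
clock: 12.12
tool_pos: [0.51, -0.0394, 0.117]
eef_rot: [-0.396, 0.586, -0.585, 0.397]
contact_force: [0.2, -0.1, -1.4]
opening: 0.538
```

Call:
send_rows(motion=[[[0, 0, 0, 0, 0.04, 0, 0.3], [0, 0, 0, 0, 0.04, 0, 0.3], [0, 0, 0, 0, 0.04, 0, 0.3], [0, 0, 0, 0, 0.03, 0, 0.3], [0, 0, 0, 0, 0, 0, 0.3]]])

```text
clock: 12.53
tool_pos: [0.51, -0.0394, 0.114]
eef_rot: [-0.396, 0.586, -0.585, 0.397]
contact_force: [0.7, 1.4, -1.4]
opening: 0.546
```

```bash
python3 go.py .51 -.0395 .115 -22
```

```text
12.5333 [ 0.51   -0.0394  0.114 ] [-0.0961  0.7801  0.1378  2.0295 -0.2868  0.3499 -0.1076] F [ 0.6674  1.3996 -1.4014] M [0.2548 0.0321 0.0065] op 0.5456682817660381
zyaw -21.78 tilt(y) [ 0.      0.0003 -1.    ]
turn units [ 0.0013  0.0485 -0.0041] 
shift units in target axes [ 0.0036 -0.0494  0.004 ] in current axes [ 0.0036 -0.0494  0.004 ]
```

Call:
send_rows(motion=[[[0, 0, 0, -0.03, 0, 0, 0.3], [0, 0, 0, 0, 0.03, 0, 0.3], [0, 0, 0, 0, 0.03, 0, 0.3], [0, 0, 0, 0, 0.03, 0, 0.3], [0, 0, 0, 0, 0, 0, 0.3]]])

```text
clock: 12.95
tool_pos: [0.5102, -0.0389, 0.1122]
eef_rot: [-0.396, 0.586, -0.585, 0.397]
contact_force: [0.4, 1.4, 0.1]
opening: 0.544
```

```bash
python3 st.py
```

```text
12.95 [ 0.5102 -0.0389  0.1122] [-0.0962  0.7835  0.1365  2.0298 -0.2878  0.3461 -0.1078] F [0.3695 1.3951 0.116 ] M [0.2461 0.0577 0.0305] op 0.5439281977312448
zyaw -21.78 tilt(y) [ 0.      0.0002 -1.    ]
```

Call:
send_rows(motion=[[[0, 0, 0, -0.03, 0, 0, 0.3], [0, 0, 0, 0, 0.03, 0, 0.3], [0, 0, 0, 0, 0.03, 0, 0.3], [0, 0, 0, 0, 0.03, 0, 0.3], [0, 0, 0, 0, 0, 0, 0.3]]])

```text
clock: 13.37
tool_pos: [0.5103, -0.0386, 0.1104]
eef_rot: [-0.396, 0.586, -0.586, 0.396]
contact_force: [0.4, 0.4, -0.9]
opening: 0.541
```

```bash
python3 st.py;python3 look.py in1 scene 230 140 70 75 8
```

```text
13.3667 [ 0.5103 -0.0386  0.1104] [-0.0963  0.787   0.1355  2.0301 -0.2887  0.3423 -0.1081] F [ 0.3767  0.3988 -0.9376] M [-0.0186  0.0703  0.0105] op 0.5410823205224082
zyaw -21.80 tilt(y) [-0.0001 -0.0001 -1.    ]
```

View pics/scene_in1.png

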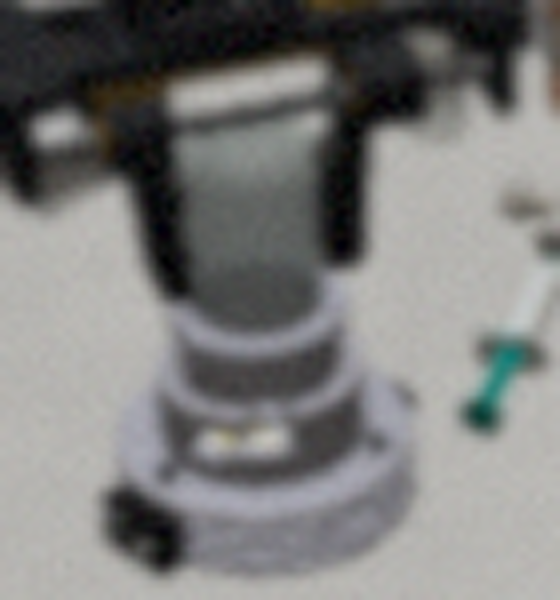

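Forces are back to about zero and the front lug at (262,412) sits in its gap, so I'll keep lowering.

Call:
send_rows(motion=[[[0, 0, 0, 0, 0.05, 0, 0.3], [0, 0, 0, 0, 0.05, 0, 0.3], [0, 0, 0, 0, 0.05, 0, 0.3], [0, 0, 0, 0, 0.05, 0, 0.3], [0, 0, 0, 0, 0, 0, 0.3]]])

```text
clock: 13.83
tool_pos: [0.5103, -0.0385, 0.1063]
eef_rot: [-0.397, 0.586, -0.585, 0.396]
contact_force: [0.1, -0.4, -1.2]
opening: 0.542
```

Call:
send_rows(motion=[[[0, 0, 0, 0, 0.05, 0, 0.3], [0, 0, 0, 0, 0.05, 0, 0.3], [0, 0, 0, 0, 0.04, 0, 0.3], [0, 0, 0, 0, 0.04, 0, 0.3], [0, 0, 0, 0, 0, 0, 0.3]]])

```text
clock: 14.25
tool_pos: [0.5102, -0.0386, 0.1027]
eef_rot: [-0.397, 0.586, -0.585, 0.396]
contact_force: [0.1, -0.5, -1.2]
opening: 0.539
```

```bash
python3 st.py
```

```text
14.25 [ 0.5102 -0.0386  0.1027] [-0.0919  0.8008  0.1282  2.0331 -0.2916  0.3249 -0.1058] F [ 0.1124 -0.4817 -1.2274] M [-0.1086  0.0859  0.0172] op 0.5390469095919633
zyaw -21.80 tilt(y) [-0.0003 -0.     -1.    ]
```

Call:
send_rows(motion=[[[0, 0, 0, 0, 0.04, 0, 0.3], [0, 0, 0, 0, 0.03, 0, 0.3], [0, 0, 0, 0, 0.03, 0, 0.3], [0, 0, 0, 0, 0.03, 0, 0.3], [0, 0, 0, 0, 0.02, 0, 0.3]]])

```text
clock: 14.67
tool_pos: [0.5103, -0.0385, 0.0998]
eef_rot: [-0.396, 0.586, -0.585, 0.396]
contact_force: [0.3, 0.1, -1.4]
opening: 0.537
```

```bash
python3 st.py
```

```text
14.6667 [ 0.5103 -0.0385  0.0998] [-0.0902  0.8061  0.1253  2.034  -0.2926  0.3182 -0.1049] F [ 0.2897  0.137  -1.4305] M [-0.0515  0.0851 -0.0351] op 0.5366989940046587
zyaw -21.79 tilt(y) [-0.      0.0001 -1.    ]
```

Call:
send_rows(motion=[[[0, 0, 0, 0, 0.02, 0, 0.3], [0, 0, 0, 0, 0.02, 0, 0.3], [0, 0, 0, 0, 0.01, 0, 0.3], [0, 0, 0, 0, 0, 0, 0.3], [0, 0, 0, 0, 0, 0, 0.3]]])

```text
clock: 15.08
tool_pos: [0.5104, -0.0385, 0.099]
eef_rot: [-0.396, 0.586, -0.586, 0.397]
contact_force: [-0.5, -0.3, 1.3]
opening: 0.541
```

```bash
python3 st.py
```

```text
15.0833 [ 0.5104 -0.0385  0.099 ] [-0.0897  0.8075  0.1244  2.0343 -0.293   0.3161 -0.1046] F [-0.4711 -0.3256  1.277 ] M [0.0323 0.2051 0.0014] op 0.5408159816650768
zyaw -21.79 tilt(y) [ 0.0001  0.0001 -1.    ]
```

On the track floor: force at z = 0.099, as predicted. Turning clockwise now.

Call:
send_rows(motion=[[[0, 0.3, 0, 0, 0, 0, 0.3], [0, 0.4, 0, 0, 0, 0, 0.3], [0, 0.5, 0, 0, 0, 0, 0.3], [0, 0.5, 0, 0, 0, 0, 0.3], [0, 0.5, 0, 0, 0, 0, 0.3]]])

```text
clock: 15.5
tool_pos: [0.5106, -0.0387, 0.099]
eef_rot: [0.342, -0.619, 0.619, -0.342]
contact_force: [0.2, -0.4, 2.5]
opening: 0.539
```

```bash
python3 st.py
```

```text
15.5 [ 0.5106 -0.0387  0.099 ] [-0.1105  0.8109  0.1597  2.0351 -0.3721  0.322  -0.2061] F [ 0.2075 -0.396   2.4738] M [-0.1548  0.1731  0.0432] op 0.5389279321007295
zyaw -32.12 tilt(y) [ 0.0006 -0.0002 -1.    ]
```

Call:
send_rows(motion=[[[0, 0.5, 0, 0, 0, 0, 0.3], [0, 0.5, 0, 0, 0, 0, 0.3], [0, 0.5, 0, 0, 0, 0, 0.3], [0, 0.5, 0, 0, 0, 0, 0.3], [0, 0.4, 0, 0, 0, 0, 0.3]]])

```text
clock: 15.92
tool_pos: [0.5104, -0.0384, 0.099]
eef_rot: [-0.281, 0.649, -0.649, 0.282]
contact_force: [-0.1, -0.3, 3.2]
opening: 0.541
```

Call:
send_rows(motion=[[[0, 0.5, 0, 0, 0, 0, 0.3], [0, 0.5, 0, 0, 0, 0, 0.3], [0, 0.4, 0, 0, 0, 0, 0.3], [0, 0.4, 0, 0, 0, 0, 0.3], [0, 0.2, 0, 0, 0, 0, 0.3]]])

```text
clock: 16.33
tool_pos: [0.5105, -0.0384, 0.0989]
eef_rot: [0.229, -0.669, 0.669, -0.229]
contact_force: [0.0, -0.1, 2.7]
opening: 0.543
```

```bash
python3 st.py;python3 look.py tr scene 230 140 70 75 8
```

```text
16.3333 [ 0.5105 -0.0384  0.0989] [-0.1526  0.8195  0.2305  2.0374 -0.5235  0.3406 -0.4064] F [ 0.0253 -0.0998  2.6588] M [-0.0758  0.1149  0.091 ] op 0.5426956668909246
zyaw -52.19 tilt(y) [ 0.0002  0.0001 -1.    ]
```

View pics/scene_tr.png

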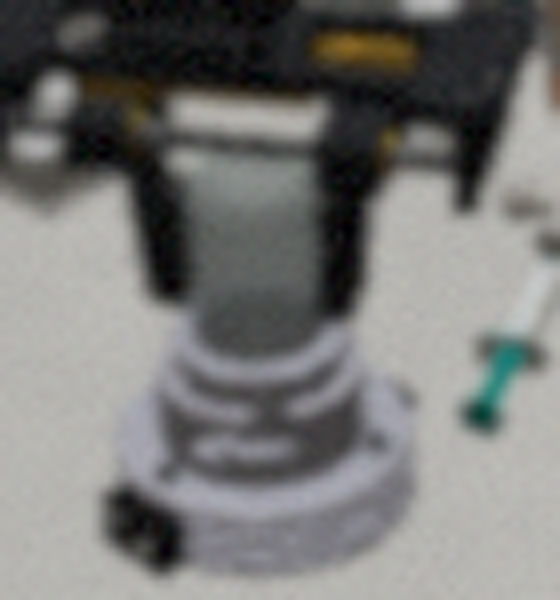

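The gap is now empty at (270,405) and the lug has moved left in the track window at about (215,450). I'll keep turning in small steps.

Call:
send_rows(motion=[[[0, 0.2, 0, 0, 0, 0, 0.3], [0, 0.2, 0, 0, 0, 0, 0.3], [0, 0.2, 0, 0, 0.01, 0, 0.3], [0, 0.2, 0, 0, 0.01, 0, 0.3], [0, 0.2, 0, 0, 0.01, 0, 0.3]]])

```text
clock: 16.8
tool_pos: [0.5108, -0.0387, 0.0985]
eef_rot: [0.202, -0.677, 0.678, -0.203]
contact_force: [2.3, -0.5, 4.7]
opening: 0.541
```

```bash
python3 st.py
```

```text
16.8 [ 0.5108 -0.0387  0.0985] [-0.1615  0.8227  0.2463  2.0377 -0.5572  0.3443 -0.4518] F [ 2.271  -0.4605  4.7449] M [-0.2063 -0.0661  0.1122] op 0.5405105060710975
zyaw -56.71 tilt(y) [ 0.001  -0.0002 -1.    ]
```

Call:
send_rows(motion=[[[0, 0.15, 0, 0, 0, 0, 0.3], [0, 0.15, 0, 0, 0, 0, 0.3], [0, 0.15, 0, 0, 0, 0, 0.3], [0, 0.1, 0, 0, 0, 0, 0.3], [0, 0, 0, 0, 0, 0, 0.3]]])

```text
clock: 17.22
tool_pos: [0.5092, -0.0381, 0.0978]
eef_rot: [-0.189, 0.682, -0.681, 0.187]
contact_force: [-0.1, 0.3, -1.4]
opening: 0.542
```

```bash
python3 st.py
```

```text
17.2167 [ 0.5092 -0.0381  0.0978] [-0.1671  0.8249  0.2547  2.0397 -0.5754  0.3485 -0.4771] F [-0.0686  0.3419 -1.4353] M [-0.0184  0.1548  0.0598] op 0.542312506661454
zyaw -59.18 tilt(y) [-0.0026  0.0008 -1.    ]
```

Support has gone at about 37° of turn, so the lugs are over the notches. Centring about 2° more and lowering.

Call:
send_rows(motion=[[[0, 0.2, 0, 0.02, 0.02, 0, 0.3], [0, 0.2, 0, 0, 0.03, 0.02, 0.3], [0, 0.1, 0, 0, 0.03, 0, 0.3], [0, 0, 0, 0, 0.03, 0, 0.3], [0, 0, 0, 0, 0, 0, 0.3]]])

```text
clock: 17.63
tool_pos: [0.5102, -0.0388, 0.0959]
eef_rot: [-0.175, 0.685, -0.685, 0.174]
contact_force: [0.7, 0.3, -0.6]
opening: 0.542
```

```bash
python3 st.py
```

```text
17.6333 [ 0.5102 -0.0388  0.0959] [-0.1683  0.8293  0.259   2.0396 -0.5935  0.3453 -0.4977] F [ 0.744   0.2619 -0.5948] M [ 0.2315 -0.0198 -0.0085] op 0.5417497170436938
zyaw -61.43 tilt(y) [-0.0002  0.0004 -1.    ]
```

Call:
send_rows(motion=[[[0, 0, 0, 0, 0.02, 0, 0.3], [0, 0, 0, 0, 0.02, 0, 0.3], [0, 0, 0, 0, 0.02, 0, 0.3], [0, 0, 0, 0, 0.01, 0, 0.3], [0, 0, 0, 0, 0, 0, 0.3]]])

```text
clock: 18.05
tool_pos: [0.5103, -0.0389, 0.0949]
eef_rot: [-0.174, 0.685, -0.685, 0.175]
contact_force: [1.2, 2.5, 2.9]
opening: 0.541
```

```bash
python3 st.py;python3 look.py notch scene 230 140 70 75 8
```

```text
18.05 [ 0.5103 -0.0389  0.0949] [-0.1667  0.8309  0.2568  2.04   -0.5946  0.3422 -0.4967] F [1.1927 2.4597 2.9294] M [0.3756 0.1478 0.0566] op 0.5411110714852844
zyaw -61.44 tilt(y) [ 0.0004  0.0004 -1.    ]
```

View pics/scene_notch.png

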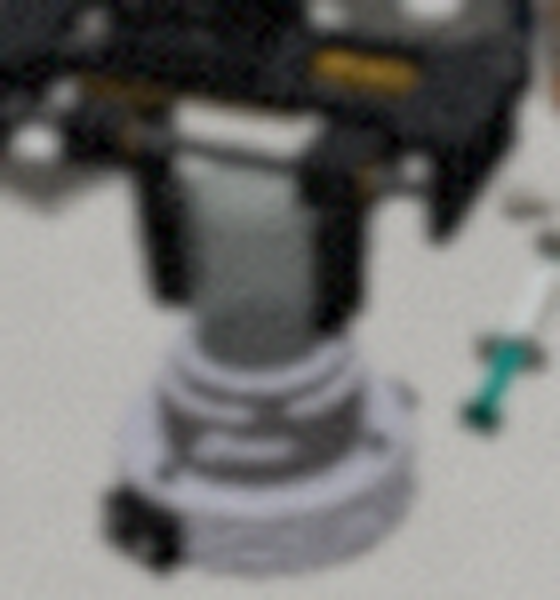

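The TCP is at 0.0949 m with about 4 N of support, which matches the lugs sitting on the notch floor. Relaxing and releasing.

Call:
send_rows(motion=[[[0, 0, 0, 0, -0.01, -0.02, 0.3], [0, 0, 0, 0, 0, 0, 0.3], [0, 0, 0, 0, 0, 0, 0], [0, 0, 0, 0, 0, 0, -0.15], [0, 0, 0, 0, 0, 0, -0.3]]], force=6)

```text
clock: 18.52
tool_pos: [0.5095, -0.0392, 0.0947]
eef_rot: [0.175, -0.685, 0.685, -0.174]
contact_force: [0.0, 0.6, -0.3]
opening: 0.628
```

Call:
send_rows(motion=[[[0, 0, 0, 0, 0, 0, -0.5], [0, 0, 0, 0, 0, 0, -0.7], [0, 0, 0, 0, 0, 0, -0.9], [0, 0, 0, 0, 0, 0, -1], [0, 0, 0, 0, 0, 0, -1]]])

```text
clock: 18.93
tool_pos: [0.51, -0.0388, 0.0949]
eef_rot: [-0.174, 0.685, -0.685, 0.174]
contact_force: [-0.2, -0.2, 0.1]
opening: 0.989
```

```bash
python3 st.py
```

```text
18.9333 [ 0.51   -0.0388  0.0949] [-0.1675  0.8309  0.2571  2.0407 -0.5946  0.3419 -0.4971] F [-0.2072 -0.2418  0.0667] M [-0.0432  0.1633 -0.0242] op 0.9888047735096754
zyaw -61.44 tilt(y) [-0.0001  0.     -1.    ]
```

Withdraw straight up, then move aside to look from above.

Call:
send_rows(motion=[[[0, 0, 0, 0, -0.4, 0, -1], [0, 0, 0, 0, -0.7, 0, -1], [0, 0, 0, 0, -0.9, 0, -1], [0, 0, 0, 0, -0.9, 0, -1], [0, 0, 0, 0, -0.9, 0, -1]]])

```text
clock: 19.35
tool_pos: [0.5098, -0.0387, 0.1722]
eef_rot: [-0.174, 0.685, -0.685, 0.174]
contact_force: [-0.5, -0.1, 0.3]
opening: 1.006
```

Call:
send_rows(motion=[[[0, 0, 0, 0, -0.9, 0, -1], [0, 0, 0, 0, -0.9, 0, -1], [0, 0, 0, 0, -0.9, 0, -1], [0, 0, 0, 0, -0.5, 0, -1], [0, 0, 0, 0, -0.2, 0, -1]]])

```text
clock: 19.77
tool_pos: [0.5107, -0.0389, 0.2407]
eef_rot: [0.173, -0.685, 0.686, -0.175]
contact_force: [-0.2, 0.0, -1.2]
opening: 1.005
```

Call:
send_rows(motion=[[[0, 0, 0, -0.5, 0, -0.8, -1], [0, 0, 0, -0.5, 0, -0.8, -1], [0, 0, 0, -0.5, 0, -0.8, -1], [0, 0, 0, -0.5, 0, -0.8, -1], [0, 0, 0, -0.5, 0, -0.8, -1]]])

```text
clock: 20.18
tool_pos: [0.5151, 0.0564, 0.2383]
eef_rot: [-0.175, 0.685, -0.685, 0.174]
contact_force: [-0.5, -1.0, 0.4]
opening: 1.001
```

Call:
send_rows(motion=[[[0, 0, 0, 0, 0, -1, -1], [0, 0, 0, 0, 0, -1, -1], [0, 0, 0, 0, 0, -1, -1], [0, 0, 0, 0, 0, -0.6, -1], [0, 0, 0, 0, 0, -0.2, -1]]])

```text
clock: 20.6
tool_pos: [0.4776, 0.1245, 0.2381]
eef_rot: [-0.177, 0.685, -0.684, 0.175]
contact_force: [-0.5, -0.1, -0.3]
opening: 0.996
```

```bash
python3 st.py;python3 look.py end scene 225 150 80 75 7;python3 look.py end top 194 180 110 70 7; python3 - <<'E'
import cv2,numpy as np
a=cv2.imread("pics/scene_end.png");b=cv2.imread("pics/top_end.png");print(a.shape,b.shape)
E
```

```text
20.6 [0.4776 0.1245 0.2381] [-0.6728  0.5997  0.5285  1.9906 -0.4743  0.6765 -0.9109] F [-0.4648 -0.0877 -0.2556] M [-0.1267  0.187  -0.042 ] op 0.9962723558386577
zyaw -61.24 tilt(y) [-0.0028  0.0008 -1.    ]
(525, 560, 3) (490, 770, 3)
```

View pics/scene_end.png

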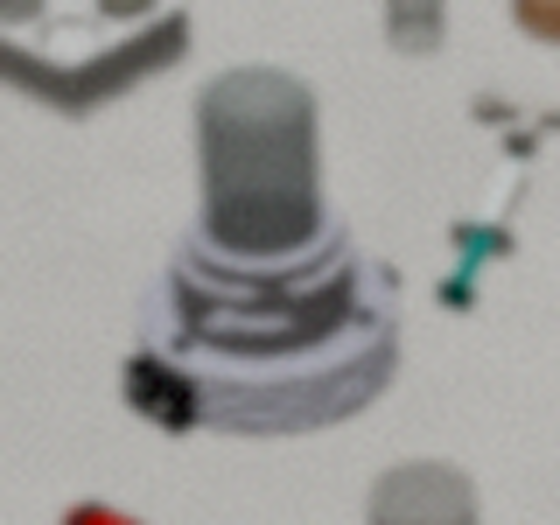

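View pics/top_end.png

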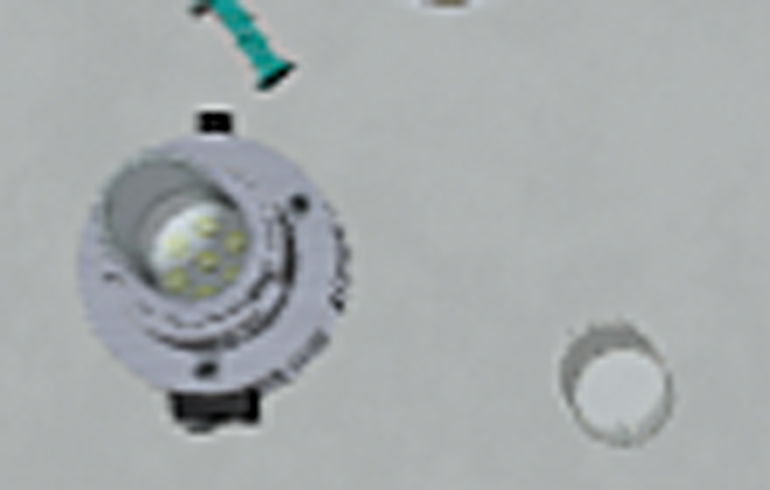

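Call:
send_rows(motion=[[[0, 0, 0, 0, 0, 0, -1], [0, 0, 0, 0, 0, 0, -1], [0, 0, 0, 0, 0, 0, -1], [0, 0, 0, 0, 0, 0, -1], [0, 0, 0, 0, 0, 0, -1]]])

```text
clock: 21.12
tool_pos: [0.4796, 0.1217, 0.2389]
eef_rot: [0.174, -0.685, 0.685, -0.174]
contact_force: [-0.5, 0.1, 0.7]
opening: 0.999
```

```bash
python3 -c "
from plant import job; print(job.finish_job())"
```

```text
the job is handed in; nothing more can be done
None
```

The glass guard is back in the lamp's bayonet ring with its lugs in the locking notches. The job was handed in at about 21 s; it reports no verdict, so what follows rests on my own checks.

- **Grip and entry:** I held the glass at a 13 N grip setting and found the ring's gaps at about −3° in the pictures. The lugs went through the gaps with at most about 1.5 N of side contact showing, and reached the track floor at the predicted height (TCP z 0.099).
- **Locking:** I turned the guard about 40° clockwise. Its support fell away at about 37°, and it then lowered to the notch floor at TCP z 0.0949 (predicted 0.095). The highest contact reading along the way was about 6 N, against the 25 N limit.
- **Last look:** After I let go and moved the arm clear, both cameras showed the guard upright and seated in the ring. The beaker was standing at its original spot.

The two cameras disagreed by about 4 mm in y. I trusted the scene camera because it matched the measured tool position when the guard was held. I did not turn the guard back to test the lock; I judged it by the drop in height and the loss of support.

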